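# Change the dust extraction over from the red to the blue blast gate

### The arm

A 6-joint arm with a two-finger parallel gripper is mounted at the origin on the work surface. World frame = base frame: x ahead of the robot, y to its left, z up, the work surface at z = 0. Lengths are in m, angles in rad, forces in N, time in s.
With the tool pointing down it reaches from about 0.225 to 0.875 m from the base axis. Payload 3.4 kg.
Tool frame: the origin (TCP) lies at the very end of the fingers, on their centre line; the grasp point (between the pads) lies 19 mm behind it; z points along the fingers, x is the direction in which the jaws open and shut, and the axes are right-handed (so a half turn about z gives the same grasp; the last joint's range is limited). The gripper opens to 85 mm and grips with 20 to 120 N. Pads are 22 mm wide; open, the fingers measure 114 mm over their backs; the gripper's body (76 mm by 85 mm) begins 54 mm behind the grasp point. The pads swing forward as they close: fully open they stand 13 mm farther back than shut.
Start: joints at [1.138, 0.276, 1.505, -0, 1.361, -0.121], TCP at [0.176, 0.547, 0.231] pointing down, gripper open.
Joint ranges: [-2.89, 2.89], [-0.75, 2.08], [0.22, 2.7], [-1.18, 4.32], [0.11, 2.71], [-2.7, 2.7]. Speed limits (rad/s): [2.57, 2.57, 3.14, 3.14, 3.14, 3.14].

### API

Orientations are given as [roll, pitch, yaw] about the fixed x, y, z axes, in that order (R = Rz(yaw) Ry(pitch) Rx(roll)).
In Python, from plant import observe, get_image, sign_off, trace, landmark_of gives the robot as it stands. The module is installed in compiled form; this text tells all that it offers.
- The arm moves only by the tool play_rows, never from a script. Its arguments are lists of equal length, an entry for each row: "grip": the finger opening in cm, from 0 to 8.54; "offset": the shift along the world's x, y, z in cm, a list of three; "yaw": the turn about the world's z in degrees. A call has 1 to 12 rows; each row shifts and turns the commanded pose from where the row before left it; what a row does not reach is not made up. A row lasts 1/10 s, in which the tool goes at most 50 mm and 8.59 degrees, less where a joint would pass 70% of its speed; a pose out of reach is approached as far as the arm can. A call with a gripper value outside its range is refused whole. The fingers move at their own pace and stop on an object; "grip_force" is the grip in N (left out, the last holds). Time passes only in rows, so rows that do not move let the fingers close. It gives the time, the measured TCP pose, the force and the opening at its end, in the units of the state.
- observe(): the state, without advancing time (a new reading comes with each control period).
- get_image(name): name is "scene" or "top" or "wrist"; returns a dict with "pixels" (480x640x3 uint8, red, green, blue), "fx", "fy", "cx", "cy" (pixels), "rvec" (rotation vector, rad) and "tvec" (3), from world to camera coordinates, as OpenCV has them; the wrist camera has in their place "mount" (4x4, takes a point from camera to tool coordinates, whose origin is the TCP and whose axes are the tool frame's). Camera axes: x right, y down, z forward; pixel columns grow to the right and rows downward; lengths in m; the calibration is good to about 2 mm. A picture is of the moment at which its call begins: read the wrist's pose just before it. There is no depth.
- sign_off(): hands the job in, once; it reports no verdict.
Trained networks look in the newest picture that a camera, given by its name, has taken for a name from the list of things; names that differ only in an ending like _2 or _b are one class to them, and where a whole thing is asked for, a point or a joint stands for the part that bears it (a point fixed in the world has none). Each returns a list of dicts, best first, with "score" (0 to 1); they miss things now and then, are a little off and sometimes report something else, mostly with a low value. They report only what shows in the picture. A call takes as long as a camera call. They do not tell look-alikes from the thing itself.
- trace(target, camera): "region" (480x640 bool, what is visible of it) and "xy" ([column, row] in pixels, amid what is visible of it).
- landmark_of(target, camera): "xy" ([column, row] in pixels: a listed point, or the origin of a listed thing).
The state is a dict: "time": time; "joint_pos": joint angles; "qd": joint speeds; "joint_torque": joint torques, N m; "position": TCP position; "orientation": TCP orientation; "contact_force": force on the tool from outside, world axes, zero at the start; "ft_torque": the same for the moment, N m; "opening": opening from 0.0 (shut) to 1.0 (fully open).
Only numpy, scipy, OpenCV 4.12 (cv2) and the standard library are available. Lean on these libraries where they do the work, as an engineer would, in place of code of your own. Each camera call takes 0.05 s, during which the arm holds its last target. There are 200 camera calls.

### The job

The extraction fan is running and must change from the red branch to the blue one: pull the blue gate's slide fully out until it clicks open, and only then push the red gate's slide fully home. After that hang the yellow out-of-service saddle over the red gate's handle bar, sitting level astride the bar, and let go of it. Leave the green gate, the sanding block, the glue bottle and the wood offcut alone.

Things in the scene. Friction and masses are not known exactly. Their poses are not given: they have to be found in the camera images.
- header: flat galvanised sheet-metal extraction header screwed to the bench, 180 x 460 x 50 mm (x, y, z), origin at the centre of its underside; it carries three blast gates side by side on its top, 140 mm apart along its y. Its place, its yaw and the order of the colours vary.
- gate_blue: cast aluminium blast gate frame of the blue branch, fixed on the header: 120 x 110 x 41 mm (x, y, z) with a round open steel port collar (74 mm across) rising to 66 mm above its underside, and a brass detent plunger, up to 60 mm above the underside, near a front corner; origin at the centre of its underside (50 mm above the bench). Its slide comes out along its own -x, towards the robot.
- slide_blue (a joint): travel of the blue gate's slide plate in m: 0 = fully home (gate closed), 0.070 = fully out (gate open), along -x of gate_blue. About 2 N of friction, and a spring detent at both ends: about 10 N is needed to leave an end, and within about 4 mm of an end it clicks in; in the middle it stays where it is left. It starts closed.
- bar_blue (a point): centre of the top face of the blue handle bar (150 mm above the bench; moves with the slide; axes of gate_blue). Level bar 16 x 118 x 14 mm (x, y, z) on two 10 mm uprights at its ends: 92 mm clear between them, 57 mm clear below the bar. Slide home: this point is 115 mm in front (-x) of the gate's origin, the frame's front face 47 mm behind the bar's rear face
- gate_red: cast aluminium blast gate frame of the red branch, fixed on the header: 120 x 110 x 41 mm (x, y, z) with a round open steel port collar (74 mm across) rising to 66 mm above its underside, and a brass detent plunger, up to 60 mm above the underside, near a front corner; origin at the centre of its underside (50 mm above the bench). Its slide comes out along its own -x, towards the robot.
- slide_red (a joint): travel of the red gate's slide plate in m: 0 = fully home (gate closed), 0.070 = fully out (gate open), along -x of gate_red. About 2 N of friction, and a spring detent at both ends: about 10 N is needed to leave an end, and within about 4 mm of an end it clicks in; in the middle it stays where it is left. It starts part open, between 0.030 and 0.058.
- bar_red (a point): centre of the top face of the red handle bar (150 mm above the bench; moves with the slide; axes of gate_red). Level bar 16 x 118 x 14 mm (x, y, z) on two 10 mm uprights at its ends: 92 mm clear between them, 57 mm clear below the bar. Slide home: this point is 115 mm in front (-x) of the gate's origin, the frame's front face 47 mm behind the bar's rear face
- gate_green: cast aluminium blast gate frame of the green branch, fixed on the header: 120 x 110 x 41 mm (x, y, z) with a round open steel port collar (74 mm across) rising to 66 mm above its underside, and a brass detent plunger, up to 60 mm above the underside, near a front corner; origin at the centre of its underside (50 mm above the bench). Its slide comes out along its own -x, towards the robot.
- slide_green (a joint): travel of the green gate's slide plate in m: 0 = fully home (gate closed), 0.070 = fully out (gate open), along -x of gate_green. About 2 N of friction, and a spring detent at both ends: about 10 N is needed to leave an end, and within about 4 mm of an end it clicks in; in the middle it stays where it is left. It starts closed and stays closed.
- bar_green (a point): centre of the top face of the green handle bar (150 mm above the bench; moves with the slide; axes of gate_green). Level bar 16 x 118 x 14 mm (x, y, z) on two 10 mm uprights at its ends: 92 mm clear between them, 57 mm clear below the bar. Slide home: this point is 115 mm in front (-x) of the gate's origin, the frame's front face 47 mm behind the bar's rear face
- saddle: yellow out-of-service saddle, a stiff inverted channel standing on its leg edges on the bench, left or right: 42 mm wide (its x), 64 mm long (its y), 56 mm high plus a solid 26 x 26 x 40 mm grip block on top (top at 96 mm); legs 4 mm thick with a 34 mm gap between them, open at both ends along y, roof underside 50 mm above the leg edges. Origin at the centre of its underside; about 140 g.
- saddle_roof (a point): centre of the underside of the saddle's roof, 50 mm above its origin; it lies on the bar's top face when the saddle hangs
- sanding_block: bystander: wooden sanding block with a cork sole, 112 x 67 x 38 mm, origin at the centre of its underside
- glue: bystander: white glue bottle with an orange cap, 60 mm across, 150 mm tall, origin at the centre of its underside
- offcut: bystander: pale wood offcut, 140 x 55 x 45 mm, origin at the centre of its underside
Mind the look-alikes: they are no part of the job. Leave any purple or turquoise look-alike of the saddle alone.

How it is judged:
By the outcome, as a careful person would: the job done as asked, in the order asked, and still so for the second after the job is handed in, with the robot touching nothing.
It also fails if it takes over 72 s, if anything falls off the work surface, if the arm or the gripper's body presses on something with over 40 N, if the wrist force passes 120 N, or if a joint passes its speed limit or range.

## Working session

There is one attempt and no reset: what is moved stays moved. The work goes in short steps, Python scripts to look and compute and a tool call to move; the robot and the scene stay as the last step left them, time stands still between calls to the robot, and variables do not carry over. Pictures are saved under pics/ and viewed, about 8 in all and at most 12, crops included, and the job is handed in when it is done.

Besides the shell and the picture viewer there is one more tool, called after "Request:" as name(argument=value, ...), one argument or row to a line, values as JSON. play_rows: Moves the arm, as the interface text tells. Its arguments: {"type":"object","properties":{"grip":{"type":"array","items":{"type":"number"}},"offset":{"type":"array","items":{"type":"array","items":{"type":"number"}}},"yaw":{"type":"array","items":{"type":"number"}},"grip_force":{"type":"number"}},"required":["grip","offset","yaw"]}

```bash
mkdir -p pics
cat > h.py <<'E'
import numpy as np, cv2
from plant import observe, get_image, sign_off, trace, landmark_of
def cam(n):
    s=observe(); im=get_image(n)
    K=np.array([[im['fx'],0,im['cx']],[0,im['fy'],im['cy']],[0,0,1.]])
    if 'rvec' in im:
        R=cv2.Rodrigues(np.array(im['rvec'],float))[0]; t=np.array(im['tvec'],float).ravel()
    else:
        r,p,y=s['orientation']
        from scipy.spatial.transform import Rotation as Ro
        T=np.eye(4); T[:3,:3]=Ro.from_euler('xyz',[r,p,y]).as_matrix(); T[:3,3]=s['position']
        M=np.linalg.inv(T@np.array(im['mount'])); R,t=M[:3,:3],M[:3,3]
    return im['pixels'],K,R,t
def back(c,xy,z):
    _,K,R,t=c; d=R.T@np.linalg.inv(K)@np.array([xy[0],xy[1],1.]); o=-R.T@t
    return o+d*(z-o[2])/d[2]
def proj(c,P):
    _,K,R,t=c; q=K@(R@np.array(P,float)+t); return q[:2]/q[2]
def save(c,n,crop=None,s=1):
    im=c[0][:,:,::-1]
    if crop: x0,y0,x1,y1=crop; im=im[y0:y1,x0:x1]
    cv2.imwrite('pics/'+n,cv2.resize(im,None,fx=s,fy=s,interpolation=cv2.INTER_CUBIC))
E
python3 - <<'E'
from h import *
o=observe(); print(o['time'],o['position'],o['orientation'],o['opening'])
Z=dict(bar_blue=.15,bar_red=.15,bar_green=.15,gate_blue=.05,gate_red=.05,gate_green=.05,header=0,saddle=0,saddle_roof=.05,glue=0,sanding_block=0,offcut=0)
for n in ('top','scene'):
    c=cam(n); save(c,n+'0.png'); print(n,'campos',(-c[2].T@c[3]).round(3))
    for k,z in Z.items():
        for d in landmark_of(k,n)[:3]:
            print(k,round(d['score'],2),np.round(d['xy'],1),back(c,d['xy'],z).round(4))
E
```

```text
0.0 [0.17618257 0.54680019 0.23042545] [-3.14137286e+00  1.80869937e-03  1.25899951e+00] 1.004268495257835
top campos [0.377 0.003 1.196]
bar_blue 0.79 [245.5 213.6] [0.6007 0.1499 0.15  ]
bar_blue 0.53 [368.  228.6] [ 0.5576 -0.1367  0.15  ]
bar_red 0.73 [366.4 225.1] [ 0.566  -0.1333  0.15  ]
bar_green 0.73 [305.1 211.6] [0.602  0.0097 0.15  ]
gate_blue 0.65 [255.2 175.7] [0.7224 0.1383 0.05  ]
gate_blue 0.24 [152.9 231.4] [0.5815 0.4005 0.05  ]
gate_red 0.63 [357.9 177. ] [ 0.7124 -0.1298  0.05  ]
gate_green 0.68 [307. 175.] [0.721  0.0031 0.05  ]
saddle 0.85 [188.6 310.3] [0.38   0.3193 0.    ]
saddle 0.69 [219.5 274.2] [0.4717 0.2397 0.    ]
saddle 0.62 [177.6 266.8] [0.494  0.3501 0.    ]
saddle_roof 0.93 [174.1 268.1] [0.4861 0.3443 0.05  ]
saddle_roof 0.87 [215.8 274.4] [0.4675 0.2391 0.05  ]
saddle_roof 0.81 [181.9 311. ] [0.3786 0.3226 0.05  ]
glue 0.82 [155.7 231.7] [0.5894 0.4103 0.    ]
sanding_block 0.8 [443.7 276.8] [ 0.4495 -0.3505  0.    ]
sanding_block 0.38 [255.  176.5] [0.7353 0.1448 0.    ]
sanding_block 0.29 [459.4 219.3] [ 0.6026 -0.404   0.    ]
offcut 0.69 [4
[... 358 characters left out ...]
8 266.4] [0.7259 0.1359 0.05  ]
gate_red 0.68 [325.3 330.8] [ 0.7226 -0.1432  0.05  ]
gate_red 0.42 [387.3 201.7] [0.5008 0.2997 0.05  ]
gate_green 0.66 [376.4 290.5] [0.7121 0.0073 0.05  ]
header 0.71 [378.6 310.9] [0.719  0.0113 0.    ]
header 0.24 [398.1 191.3] [0.4285 0.4426 0.    ]
saddle 0.73 [350.6 198.2] [0.3635 0.3154 0.    ]
saddle 0.69 [357.9 221.2] [0.4595 0.2386 0.    ]
saddle 0.66 [390.1 210.3] [0.481  0.3419 0.    ]
saddle_roof 0.65 [354.1 182.8] [0.3722 0.3167 0.05  ]
saddle_roof 0.58 [395.5 189.4] [0.4732 0.3675 0.05  ]
glue 0.59 [439.9 219.8] [0.6005 0.3964 0.    ]
sanding_block 0.66 [139.3 330.4] [ 0.4415 -0.3574  0.    ]
offcut 0.71 [158.7 398.3] [ 0.609  -0.4121  0.    ]
```

```bash
python3 -c "
import cv2,numpy as np
a=cv2.imread('pics/top0.png');b=cv2.imread('pics/scene0.png')
print(a.shape,b.shape)"
```

```text
(480, 640, 3) (480, 640, 3)
```

View pics/top0.png

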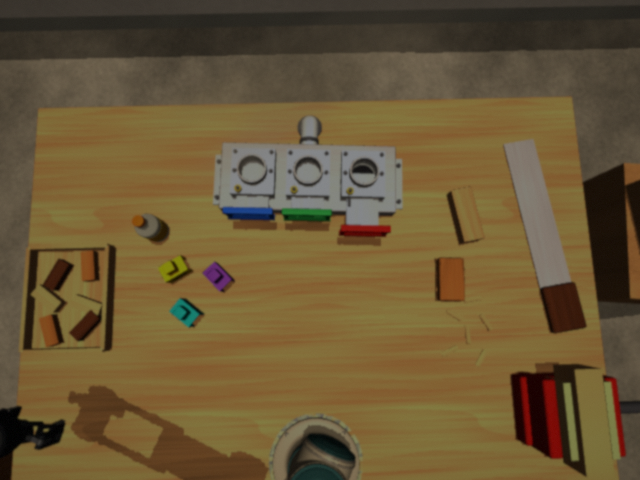

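View pics/scene0.png

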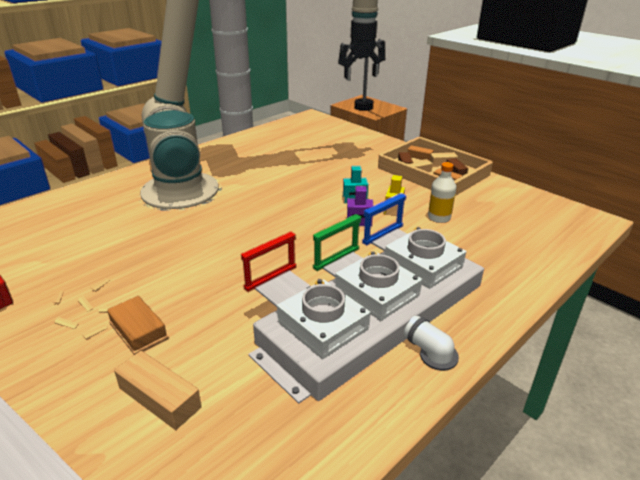

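Top view: blue, green and red bars at (248,213), (306,214) and (365,230). There are three saddle look-alikes: yellow (174,268), purple (218,276) and turquoise (186,312). Yellow is the one I want. Next I segment by colour and check yellow in a close crop.

```bash
cat >> h.py <<'E'
HUE=dict(red=((0,8),(172,180)),green=((50,75),),blue=((105,125),),yellow=((25,34),))
def mask(c,col,smin=150,vmin=50):
    h=cv2.cvtColor(c[0],cv2.COLOR_RGB2HSV); m=np.zeros(h.shape[:2],np.uint8)
    for a,b in HUE[col]: m|=cv2.inRange(h,(a,smin,vmin),(b,255,255))
    return m
def blobs(c,col,z,amin=40,**k):
    n,l,s,ce=cv2.connectedComponentsWithStats(mask(c,col,**k))
    out=[]
    for i in range(1,n):
        if s[i,4]<amin: continue
        p=np.argwhere(l==i)[:,::-1]
        W=np.array([back(c,q,z)[:2] for q in p])
        (a,b),(w,h),an=cv2.minAreaRect((W*1000).astype(np.float32))
        out.append((s[i,4],ce[i].round(1),np.round([a,b,w,h,an],1)))
    return out
E
python3 - <<'E'
from h import *
c=cam('top')
for k,z in (('blue',.15),('green',.15),('red',.15),('yellow',.08)):
    for b in blobs(c,k,z): print(k,*b)
    
save(c,'crop1.png',(140,190,260,340),5)
E
```

```text
blue 474 [248.9 212.6] [602.  145.3 115.5  24.   88.6]
green 443 [306.8 214.3] [594.7   7.8 113.2  24.7  87.2]
red 494 [364.1 230.4] [ 553.  -129.4  117.1   27.1   85.9]
red 539 [525.8 410.4] [ 142.4 -466.5   17.5  145.5   89.9]
red 1102 [552.2 418.1] [ 127.2 -523.3   31.2  167.9   90. ]
red 458 [617.5 414.4] [ 126.4 -669.3  169.5   26.2    5.7]
yellow 445 [172.3 268.3] [482.3 339.6  45.9  65.7  25.8]
```

View pics/crop1.png

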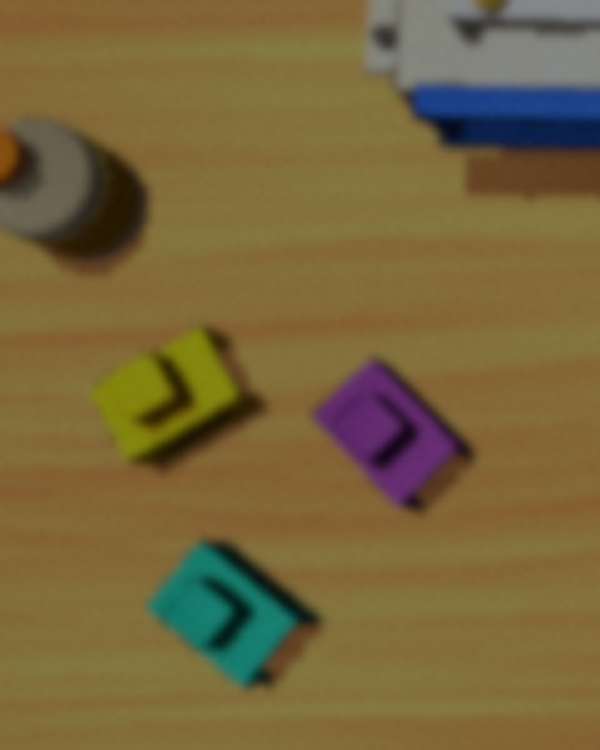

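Request:
play_rows(
  grip=[8.5,8.5,8.5,8.5,8.5,8.5,8.5,8.5,8.5,8.5,8.5,8.5],
  offset=[
    [3,-3,1],
    [3,-3,1],
    [3,-3,1],
    [3,-3,1],
    [3,-3,1],
    [3,-3,1],
    [3,-3,1],
    [3,-3,0],
    [3,-4,0],
    [3,-4,0],
    [3,-4,0],
    [2,-4,0],
  ],
  yaw=[-6,-6,-6,-6,-6,-6,-6,-6,-6,-6,-6,-6],
)

```text
time: 2.55
position: [0.5282, 0.1454, 0.3012]
orientation: [-3.142, -0.001, -0.002]
contact_force: [0.4, 0.9, 0.8]
opening: 0.997
```

The crop shows the yellow saddle at about (173,269) full-frame, with its long axis running up-right. The purple and turquoise ones are clearly different. Next is the wrist look at blue.

Run:
```python
from h import *
c=cam('wrist'); save(c,'w1.png'); print((-c[2].T@c[3]).round(3))
for k in ('blue','green','red'):
    for b in blobs(c,k,.15,200): print(k,*b)
for k,z in (('bar_blue',.15),('bar_green',.15),('gate_blue',.05)):
    for d in landmark_of(k,'wrist')[:2]: print(k,round(d['score'],2),np.round(d['xy'],1),back(c,d['xy'],z).round(4))
```

```text
[0.528 0.215 0.442]
blue 4951 [414.1 211.7] [600.1 149.4 116.   29.2  87. ]
red 270 [349.4 403.6] [553.8 -20.7  24.   11.4  87. ]
bar_blue 0.95 [421.7 218.5] [0.6074 0.1509 0.15  ]
bar_green 0.96 [404.8 376.4] [0.6021 0.0081 0.15  ]
gate_blue 0.64 [509.2 208.1] [0.7252 0.1396 0.05  ]
```

View pics/w1.png

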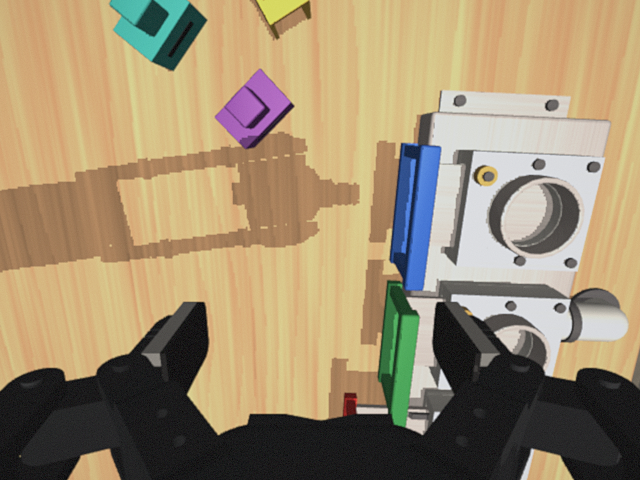

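Wrist view: the blue bar top is at about (422,217), clear on both sides. The header yaw is about −2.5°. Now I go down astride the blue bar.

Request:
play_rows(
  grip=[6,6,6,6,6,6,6,6,6,6],
  offset=[
    [2.6,0.2,-1],
    [2.6,0.2,-1],
    [2.7,0.2,-2],
    [0,0,-3],
    [0,0,-3],
    [0,0,-3],
    [0,0,-2.5],
    [0,0,-2.1],
    [0,0,0],
    [0,0,0],
  ],
  yaw=[-1,-1,-0.5,0,0,0,0,0,0,0],
  grip_force=40,
)

```text
time: 3.75
position: [0.605, 0.1547, 0.1257]
orientation: [-3.141, 0.0, -0.039]
contact_force: [0.3, 0.3, 0.1]
opening: 0.702
```

Request:
play_rows(
  grip=[2.5,1,1,1,1,1,1],
  offset=[
    [0,0,0],
    [0,0,0],
    [0,0,0],
    [0,0,0],
    [0,0,0],
    [0,0,0],
    [0,0,0],
  ],
  yaw=[0,0,0,0,0,0,0],
)

```text
time: 4.45
position: [0.6084, 0.1535, 0.127]
orientation: [-3.14, -0.007, -0.042]
contact_force: [4.9, 0.0, 2.6]
opening: 0.175
```

Gripped at about 16 mm. Now pull.

Request:
play_rows(
  grip=[1,1,1,1,1,1,1,1,1,1,1,1],
  offset=[
    [-0.5,0,0],
    [-0.8,0.05,0],
    [-1,0.05,0],
    [-1,0.05,0],
    [-1,0.05,0],
    [-1,0.05,0],
    [-0.8,0.05,0],
    [-0.4,0,0],
    [-0.3,0,0],
    [-0.1,0,0],
    [0,0,0],
    [0,0,0],
  ],
  yaw=[0,0,0,0,0,0,0,0,0,0,0,0],
  grip_force=60,
)

```text
time: 5.65
position: [0.5395, 0.1569, 0.1271]
orientation: [-3.14, -0.007, -0.042]
contact_force: [6.0, 1.3, 4.6]
opening: 0.173
```

Request:
play_rows(
  grip=[1,1,1,1],
  offset=[
    [-0.2,0,0],
    [-0.2,0,0],
    [0,0,0],
    [0,0,0],
  ],
  yaw=[0,0,0,0],
)

```text
time: 6.05
position: [0.5396, 0.1569, 0.1272]
orientation: [-3.139, -0.015, -0.042]
contact_force: [13.0, 0.8, -3.8]
opening: 0.174
```

It's against the stop: the position didn't change while the force rose. I release, lift and move towards red.

Request:
play_rows(
  grip=[1,4,6,6,6,6,6,6,6,6,6,6],
  offset=[
    [0.4,0,0],
    [0,0,0],
    [0,0,0],
    [0,0,0],
    [0,0,3],
    [0,0,4],
    [0,0,5],
    [-0.5,-2,3],
    [-0.5,-4,2],
    [-0.5,-4,0],
    [-0.5,-4,0],
    [-0.5,-4,0],
  ],
  yaw=[0,0,0,0,0,0,0,0,0,0,0,0],
)

```text
time: 7.25
position: [0.5101, -0.0249, 0.2952]
orientation: [3.142, 0.001, -0.041]
contact_force: [0.9, -0.5, -0.4]
opening: 0.699
```

Request:
play_rows(
  grip=[6,6,6,6,6],
  offset=[
    [-0.5,-4,0],
    [-0.5,-4,0],
    [0,-2,0],
    [0,0,0],
    [0,0,0],
  ],
  yaw=[0,0,0,0,0],
)

```text
time: 7.75
position: [0.5007, -0.1233, 0.2949]
orientation: [-3.14, 0.001, -0.042]
contact_force: [0.1, -0.2, -0.8]
opening: 0.706
```

Run:
```python
from h import *
o=observe();print(o['time'],o['position'])
c=cam('top')
for k in ('blue','green','red'):
    for b in blobs(c,k,.15)[:1]: print('top',k,*b)
c=cam('wrist'); save(c,'w2.png')
for k,z in (('bar_blue',.15),('bar_red',.15),('bar_green',.15),('gate_red',.05)):
    for d in landmark_of(k,'wrist')[:2]: print(k,round(d['score'],2),np.round(d['xy'],1),back(c,d['xy'],z).round(4))
```

```text
7.75 [ 0.50074392 -0.12327536  0.29485228]
top blue 413 [247.1 241.2] [535.  147.9 114.8  20.8  86.1]
top green 451 [306.6 214.3] [594.5   6.7 115.4  25.   87.1]
top red 125 [346.2 229.8] [556.1 -86.   29.5  26.3  80.3]
bar_blue 0.58 [396.1 237.7] [ 0.5588 -0.1331  0.15  ]
bar_blue 0.33 [408.4 402.7] [ 0.5713 -0.2849  0.15  ]
bar_red 0.66 [394.1 233.5] [ 0.5572 -0.1296  0.15  ]
bar_green 0.97 [460.7  36. ] [0.601  0.0067 0.15  ]
bar_green 0.64 [397.2 236.1] [ 0.5596 -0.1318  0.15  ]
gate_red 0.72 [524.4 209.7] [ 0.7095 -0.1367  0.05  ]
```

View pics/w2.png

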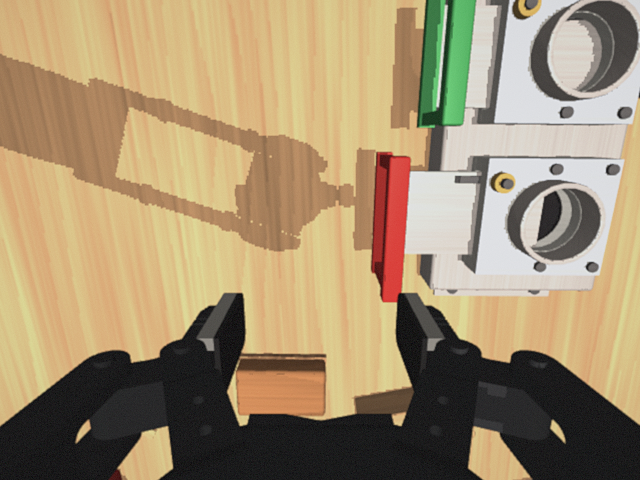

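Red bar top is at about (395,228), roughly 40 mm out. I go down astride it, grip and push.

Request:
play_rows(
  grip=[6,6,6,6,6,6,6,6,6,6],
  offset=[
    [2.0,-0.4,-1],
    [2.0,-0.4,-1],
    [1.8,0,-2],
    [0,0,-3],
    [0,0,-3],
    [0,0,-3],
    [0,0,-2],
    [0,0,-1.9],
    [0,0,0],
    [0,0,0],
  ],
  yaw=[0,0,0,0,0,0,0,0,0,0],
  grip_force=60,
)

```text
time: 9.05
position: [0.5596, -0.1313, 0.1265]
orientation: [-3.142, 0.0, -0.041]
contact_force: [0.6, 0.7, 0.6]
opening: 0.709
```

Request:
play_rows(
  grip=[2.5,1,1,1,1,1,1],
  offset=[
    [0,0,0],
    [0,0,0],
    [0,0,0],
    [0,0,0],
    [0,0,0],
    [0,0,0],
    [0,0,0],
  ],
  yaw=[0,0,0,0,0,0,0],
)

```text
time: 9.75
position: [0.5598, -0.1319, 0.1275]
orientation: [3.141, -0.002, -0.042]
contact_force: [-1.7, -0.1, 5.5]
opening: 0.177
```

Request:
play_rows(
  grip=[1,1,1,1,1,1,1,1],
  offset=[
    [0.5,0,0],
    [0.7,0,0],
    [0.8,-0.1,0],
    [0.7,0,0],
    [0.5,0,0],
    [0.3,-0.05,0],
    [0,0,0],
    [0,0,0],
  ],
  yaw=[0,0,0,0,0,0,0,0],
)

```text
time: 10.55
position: [0.5954, -0.1336, 0.1275]
orientation: [3.141, -0.003, -0.042]
contact_force: [-0.1, 0.3, 5.2]
opening: 0.175
```

Request:
play_rows(
  grip=[1,1,1,1,1],
  offset=[
    [0.2,0,0],
    [0.2,0,0],
    [0.2,0,0],
    [0,0,0],
    [0,0,0],
  ],
  yaw=[0,0,0,0,0],
)

```text
time: 11.05
position: [0.5955, -0.1335, 0.1275]
orientation: [3.141, 0.009, -0.041]
contact_force: [-12.8, -1.7, 12.9]
opening: 0.172
```

Home stop reached, at x = 0.5955 against about 0.596 expected. I release, lift and go to the saddle.

Request:
play_rows(
  grip=[1,4,6,6,6,6,6,6,6,6,6,6],
  offset=[
    [-0.6,0,0],
    [0,0,0],
    [0,0,0],
    [0,0,0],
    [0,0,3],
    [0,0,4],
    [0,0,4],
    [0,0,4],
    [-1,3,2],
    [-1,4,0],
    [-1,4,0],
    [-1,4,0],
  ],
  yaw=[0,0,0,0,0,0,0,0,0,0,0,0],
)

```text
time: 12.25
position: [0.554, 0.0181, 0.2962]
orientation: [-3.141, -0.0, -0.042]
contact_force: [1.3, 0.1, 0.6]
opening: 0.703
```

Request:
play_rows(
  grip=[6,6,6,6,6,6,6,6,6,6],
  offset=[
    [-1,4,0],
    [-1,4,0],
    [-1,4,0],
    [-1,4,0],
    [-1,4,0],
    [-1,4,0],
    [-1,2,0],
    [0,0,0],
    [0,0,0],
    [0,0,0],
  ],
  yaw=[4,4,4,4,4,4,4,0,0,0],
)

```text
time: 13.25
position: [0.4848, 0.2759, 0.2961]
orientation: [3.141, 0.0, 0.446]
contact_force: [-0.3, -0.8, -1.1]
opening: 0.702
```

Run:
```python
from h import *
o=observe();print(o['time'],o['position'],o['orientation'])
c=cam('top')
for k in ('blue','green','red'):
    for b in blobs(c,k,.15)[:1]: print('top',k,*b)
c=cam('wrist'); save(c,'w3.png')
for z in (.056,.096):
    for b in blobs(c,'yellow',z,300): print('yellow',z,*b)
for k,z in (('saddle_roof',.05),('saddle',0),('bar_blue',.15)):
    for d in landmark_of(k,'wrist')[:3]: print(k,round(d['score'],2),np.round(d['xy'],1),back(c,d['xy'],z).round(4))
```

```text
13.25 [0.48484994 0.27590037 0.29611884] [3.14078444e+00 3.39775445e-04 4.45981093e-01]
top blue 411 [247.  241.2] [534.9 148.  114.8  20.7  86.1]
top green 450 [306.7 214.3] [594.5   6.7 115.5  25.1  87.2]
top red 536 [364. 216.] [ 586.7 -132.2  120.4   26.4   88.6]
saddle_roof 0.93 [232.2 116. ] [0.371  0.3171 0.05  ]
saddle_roof 0.89 [288.1 228.3] [0.4655 0.2383 0.05  ]
saddle_roof 0.66 [354.3 139.4] [0.4875 0.3482 0.05  ]
saddle 0.72 [345.6 137.9] [0.4822 0.3467 0.    ]
saddle 0.67 [247.8 117.4] [0.3761 0.3202 0.    ]
saddle 0.61 [288.6 216.6] [0.4616 0.2385 0.    ]
bar_blue 0.57 [314.7 375.1] [0.5373 0.1543 0.15  ]
```

View pics/w3.png

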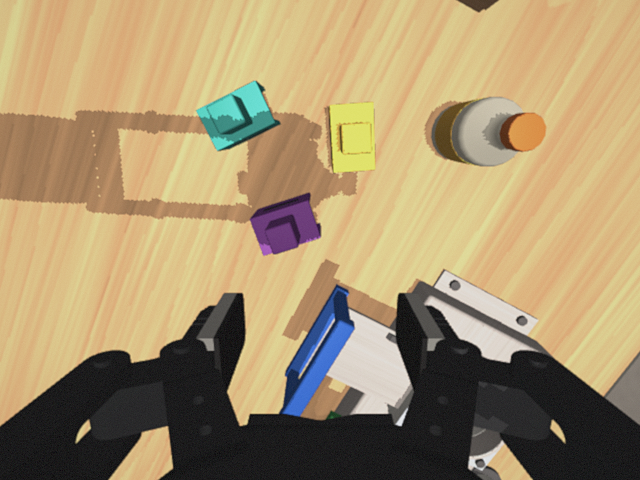

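Yellow block top is at about (356,138), almost square to the tool. I refine with a looser threshold.

Run:
```python
from h import *
c=cam('wrist'); 
for z in (.056,.096):
    for b in blobs(c,'yellow',z,800,smin=105,vmin=150): print('yellow',z,*b)
for p,z in (((356.5,138),.096),((352.3,137.5),.056)): print(back(c,p,z))
print(np.rad2deg(observe()['orientation'][2]))
```

```text
yellow 0.056 2791 [352.9 137. ] [484.5 348.8  42.   63.8  29.3]
yellow 0.096 2791 [352.9 137. ] [481.4 347.8  37.6  57.1  29.3]
[0.48468405 0.34932901 0.096     ]
[0.48431209 0.34921104 0.056     ]
25.55603139233425
```

Request:
play_rows(
  grip=[5,5,5,5,5,5,5,5,5,5,5],
  offset=[
    [0,2.3,0],
    [0,2.5,-1],
    [0,2.5,-2],
    [0,0,-3],
    [0,0,-4],
    [0,0,-4],
    [0,0,-4],
    [0,0,-3],
    [0,0,-2.2],
    [0,0,0],
    [0,0,0],
  ],
  yaw=[1,1,0.4,0,0,0,0,0,0,0,0],
  grip_force=40,
)

```text
time: 14.65
position: [0.4849, 0.3497, 0.0646]
orientation: [3.142, -0.0, 0.489]
contact_force: [0.1, -0.3, 0.9]
opening: 0.587
```

Request:
play_rows(
  grip=[3,1.5,1.5,1.5,1.5,1.5,1.5],
  offset=[
    [0,0,0],
    [0,0,0],
    [0,0,0],
    [0,0,0],
    [0,0,0],
    [0,0,0],
    [0,0,0],
  ],
  yaw=[0,0,0,0,0,0,0],
)

```text
time: 15.35
position: [0.4856, 0.3503, 0.0661]
orientation: [3.141, -0.004, 0.489]
contact_force: [-0.8, -1.4, 5.3]
opening: 0.294
```

Gripped at about 25 mm. Lift and carry to red, turning −30.4°.

Request:
play_rows(
  grip=[1.5,1.5,1.5,1.5,1.5,1.5,1.5,1.5,1.5,1.5,1.5,1.5],
  offset=[
    [0,0,2],
    [0,0,4],
    [0,0,4],
    [0,0,4],
    [0,0,4],
    [0,0,4],
    [0.5,-2,1.4],
    [1,-3,0],
    [1,-4,0],
    [1,-4,0],
    [1,-4,0],
    [1,-4,0],
  ],
  yaw=[0,0,0,0,0,0,-2,-2.5,-2.5,-2.5,-2.5,-2.5],
)

```text
time: 16.55
position: [0.5391, 0.1383, 0.2982]
orientation: [-3.141, 0.0, 0.235]
contact_force: [1.6, -0.6, -1.1]
opening: 0.297
```

Request:
play_rows(
  grip=[1.5,1.5,1.5,1.5,1.5,1.5,1.5,1.5,1.5,1.5,1.5,1.5],
  offset=[
    [1,-4,0],
    [1,-4,0],
    [1,-4,0],
    [1,-4,0],
    [1,-4,0],
    [0.5,-4,0],
    [0,-2,0],
    [0,-1,0],
    [0,0,0],
    [0,0,0],
    [0,0,0],
    [0,0,0],
  ],
  yaw=[-2.5,-2.5,-2.5,-2.5,-2.5,-2.4,-1,0,0,0,0,0],
)

```text
time: 17.75
position: [0.5944, -0.1288, 0.2986]
orientation: [-3.141, -0.0, -0.039]
contact_force: [-0.2, 0.3, -0.8]
opening: 0.295
```

Run:
```python
from h import *
o=observe();print(o['time'],o['position'],np.rad2deg(o['orientation']),o['opening'])
c=cam('wrist'); save(c,'w4.png')
```

```text
17.75 [ 0.59437584 -0.1287904   0.29856661] [-1.79980921e+02 -1.92558486e-02 -2.25917361e+00] 0.29542499074298006
```

View pics/w4.png

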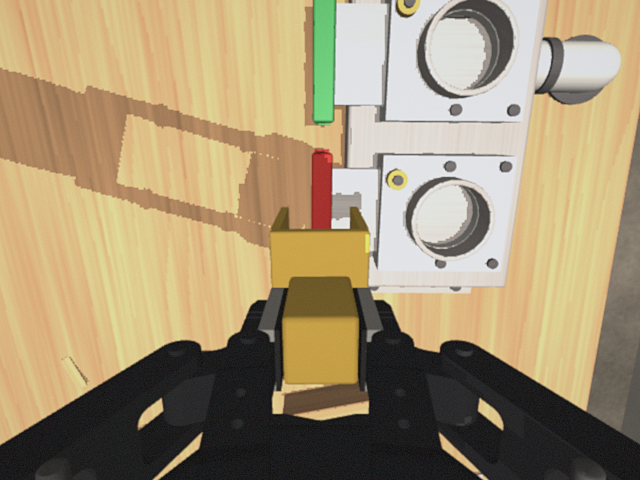

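Saddle is centred and square over the red bar: the bar is at column 321, with the legs at about 278 and 363. Lower it.

Request:
play_rows(
  grip=[1.5,1.5,1.5,1.5,1.5,1.5,1.5,1.5,1.5,1.5,1.5],
  offset=[
    [0.1,-0.3,-2],
    [0,0,-3],
    [0,0,-1],
    [0,0,-1.5],
    [0,0,-1.5],
    [0,0,-1.5],
    [0,0,-1],
    [0,0,-0.8],
    [0,0,-0.5],
    [0,0,0],
    [0,0,0],
  ],
  yaw=[-0.2,0,0,0,0,0,0,0,0,0,0],
)

```text
time: 18.9
position: [0.5958, -0.1333, 0.1708]
orientation: [3.141, -0.001, -0.045]
contact_force: [0.1, 0.1, -1.4]
opening: 0.294
```

Request:
play_rows(
  grip=[1.5,1.5,1.5,1.5],
  offset=[
    [0,0,-0.2],
    [0,0,-0.1],
    [0,0,0],
    [0,0,0],
  ],
  yaw=[0,0,0,0],
)

```text
time: 19.3
position: [0.5954, -0.1332, 0.1674]
orientation: [3.142, -0.0, -0.045]
contact_force: [-0.4, 0.2, -1.8]
opening: 0.297
```

Request:
play_rows(
  grip=[1.5,1.5,1.5,1.5],
  offset=[
    [0,0,-0.1],
    [0,0,-0.1],
    [0,0,0],
    [0,0,0],
  ],
  yaw=[0,0,0,0],
)

```text
time: 19.7
position: [0.5957, -0.1333, 0.1661]
orientation: [3.141, -0.001, -0.045]
contact_force: [-1.6, -0.5, 4.0]
opening: 0.301
```

In contact, at the expected height. Release, then lift.

Request:
play_rows(
  grip=[3.5,4.5,5.5,6,6,6,6,6,6,6,6,6],
  offset=[
    [0,0,0],
    [0,0,0],
    [0,0,0],
    [0,0,0],
    [0,0,1],
    [0,0,2],
    [0,0,3],
    [0,0,4],
    [0,0,3],
    [-4,1,0],
    [-4,1,0],
    [-4,1,0],
  ],
  yaw=[0,0,0,0,0,0,0,0,0,0,0,0],
)

```text
time: 20.9
position: [0.4743, -0.103, 0.2961]
orientation: [3.141, -0.001, -0.045]
contact_force: [-0.1, -0.3, 0.2]
opening: 0.703
```

Request:
play_rows(
  grip=[6,6,6,6,6],
  offset=[
    [-4,1,0],
    [-4,1,0],
    [-2,0,0],
    [0,0,0],
    [0,0,0],
  ],
  yaw=[0,0,0,0,0],
)

```text
time: 21.4
position: [0.3761, -0.0834, 0.2963]
orientation: [3.141, -0.003, -0.045]
contact_force: [-0.1, 0.1, -0.2]
opening: 0.7
```

Run:
```python
from h import *
o=observe();print(o['time'],o['position'],o['contact_force'])
c=cam('top'); save(c,'t5.png',(200,120,420,300),1.8)
for k in ('blue','green','red'):
    for b in blobs(c,k,.15)[:2]: print('top',k,*b)
for b in blobs(c,'yellow',.156,smin=105): print('yellow',*b)
s=cam('scene'); save(s,'s5.png',(200,150,480,370),2.5)
a=cv2.imread('pics/t5.png'); b=cv2.imread('pics/s5.png'); a=cv2.resize(a,(300,250)); b=cv2.resize(b,(800-300,393))
o=np.zeros((393,800,3),np.uint8); o[:250,:300]=a; o[:,300:]=b; cv2.imwrite('pics/m5.png',o)
for d in landmark_of('bar_blue','top')[:1]: print(d['score'],back(c,d['xy'],.15))
for d in landmark_of('bar_blue','scene')[:1]: print(d['score'],back(s,d['xy'],.15))
```

```text
21.4 [ 0.37611198 -0.0834186   0.29630532] [-0.06273203  0.14851672 -0.19921451]
top blue 410 [247.  241.1] [535.  147.9 114.8  20.7  86.2]
top green 443 [306.6 214.3] [594.5   6.7 115.4  24.9  87.2]
top red 138 [346.3 215.5] [590.3 -86.3  28.3  26.6  88. ]
top red 63 [386.  214.1] [ 590.2 -181.8   21.2   16.9   87.1]
yellow 121 [422.7 194.8] [ 634.9 -271.8   99.4    7.3   88.6]
yellow 48 [200.5 199.6] [634.6 254.4  49.4   4.8  88.6]
yellow 462 [366.7 212.4] [ 593.8 -135.2   65.1   43.    88.6]
yellow 53 [ 58.4 211.8] [614.1 582.4  49.    4.8  88.6]
yellow 56 [ 60.3 218.3] [598.5 575.8  46.6   7.1  88.6]
yellow 708 [570.4 421.3] [ 118.5 -559.4   19.9  164.4   90. ]
yellow 1305 [602.  434.3] [ 1.125e+02 -6.188e+02  1.713e+02  7.510e+01  3.000e-01]
yellow 182 [435.3 407.2] [ 155.8 -268.2  134.1    8.4   88.4]
yellow 167 [205.9 413.5] [156.5 241.7 115.5   6.2  88.4]
yellow 75 [486.6 414.9] [ 134.9 -379.    59.3    6.3   88.4]
yellow 78 [488.8 422.6] [ 119.2 -384.1   50.4    8.3   88.4]
yellow 82 [ 46.8 428. ] [134.9 577.9  60.5   6.2  88.4]
yellow 90 [ 49.1 435.6] [119.2 567.3  62.7   8.2  88.4]
0.92 [0.5347846  0.14795857 0.15      ]
0.64 [0.53758347 0.1601404  0.15      ]
```

View pics/m5.png

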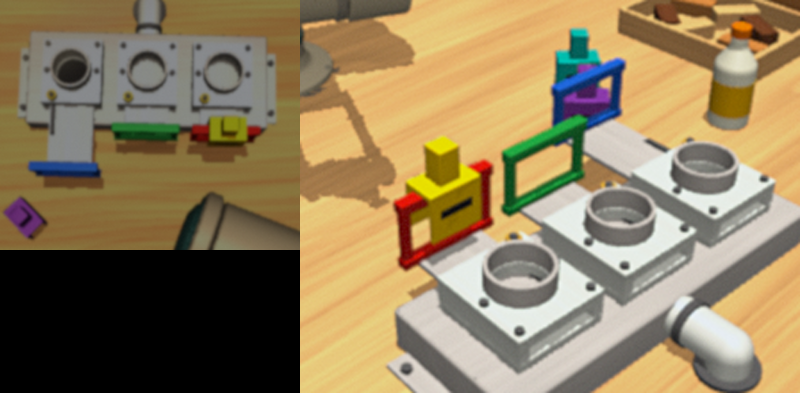

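The saddle sits level astride the red bar, red is home, blue is fully out and everything else is unmoved. Handing in.

```bash
python3 -c "
from plant import sign_off; print(sign_off())"
```

```text
the job is handed in; nothing more can be done
None
```

The job is handed in, after 21.4 s of robot time. I pulled the blue slide out first, then pushed the red slide home. Then I hung the yellow saddle over the red bar and let go of it.

- **Blue slide:** the tool moved 69 mm against the 70 mm nominal travel. A further pull raised the force to 13 N without moving it, so it is at the stop and within the 4 mm click range. The click itself could not be seen directly.
- **Red slide:** it stopped at x = 0.5955 m against about 0.596 m expected for home. A further 13 N push did not move it.
- **Saddle:** it touched the bar at tool height 0.166 m, as expected. The last top and scene pictures show it level, roughly mid-bar and square to it, about 65 x 43 mm as seen from above.
- **Everything else:** the green bar measured the same from just after the blue pull to the end. In the last pictures the glue bottle and both look-alikes were in place. I did not re-measure the sanding block or the offcut at the end, but no move was made at bench level near them.
- **Disagreements:** the two cameras put the blue bar's centre 12 mm apart in y, with a low score from the scene camera. They agreed to 3 mm along the slide's travel.

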